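Return the flat seat gauge to its foam

TASK

Put the thin flat steel gauge back in its snug pocket in the sloping foam of the service kit. It is too thin to be picked up where it lies on the raised wooden block, so slide it, still lying flat, until its narrow tongue sticks well out over the block's front edge (the edge its tongue points to), pinch it by the sides of the tongue, lift it off, and press it down into the pocket, tongue downhill, until it lies flat on the pocket floor; then let go. Do not let it drop to the bench, and leave everything else where it stands.

Things in the scene. Friction and masses are not known exactly. Their poses are not given: they have to be found in the camera images.
- step: Raised brown wooden block, 180 (x) x 280 (y) x 80 mm high, fixed on the bench. Origin at the centre of its underside; z up, top at z = +80 mm. Its front edge is the top edge at x = -90 mm, roughly facing the robot. A valve and a gasket lie on it near its two ends (|y| about 115 and 105 mm).
- gauge_paddle (a point): The gauge: flat steel plate 3 mm thick, about 0.1 kg: a 60 x 54 mm paddle with a 45 x 26 mm tongue on one end. Starts flat on the block, tongue roughly towards the block's front edge. This point: middle of the paddle, half-way up. Axes: -x along the tongue, y across, z up out of the upper face. Paddle x = -30 to +30 mm, y = -27 to +27 mm; tongue x = -75 to -30 mm, y = -13 to +13 mm.
- gauge_tongue (a point): A point of the gauge: middle of its tongue, half-way up, at x = -57.5 mm from the paddle's middle. Same axes. Where to pinch (26 mm wide).
- gauge_tip (a point): A point of the gauge: middle of the tongue's end edge, half-way up, at x = -75 mm from the paddle's middle. Same axes. The gauge's centre of mass is 63 mm from this end: it lies steady with the whole tongue off the edge, but topples with about half the paddle off too.
- foam: Fixed dark foam, face sloping 25 degrees, downhill roughly to the robot. Origin: on the gauge pocket's light grey floor, under the paddle's middle when home, 100 mm above the bench. z square to the face, x uphill, y level. Gauge home: axes match these, paddle's middle at (0, 0, 1.5) mm. Face at z = +7 mm. Paddle pocket 63 x 57 mm (1.5 mm play a side). Pins 10 mm high on the face at x = 53 to 76 mm.
- foam_well (a point): Middle of the finger well in the same foam (same axes), level with the pocket floor, at x = -66.8 mm from the foam's origin. The well spans x = -41.5 to -92 mm, y = -55 to +55 mm and goes 30 mm below the pocket floor; the tongue hangs in it with room for fingers at both sides. Between pocket and well is a 10 mm wall with a 29 mm wide gap for the tongue. The foam is stiff.
- valve: Bystander: brass check valve, 50 mm long, 24 mm high, lying on the block. Origin at its underside.
- gasket: Bystander: grey rubber gasket ring, 60 mm across, 4 mm high, lying on the block. Origin at its underside.
- bowl: Bystander: clear bowl, 104 mm across, 60 mm high, on the bench. Origin at its underside. Beyond it, at the bench's far side about 0.86 m from the robot's axis, stands a fixed vise holding a claw body, 210 mm high.
- shell0: Bystander: steel teat-cup shell standing on the bench, 52 mm across, 145 mm high. Origin at its underside.
- shell1: Bystander: a second shell like shell0, on the other side of the bench.
- driver: Bystander: screwdriver lying on the bench near the robot.
- spanner: Bystander: steel spanner lying on the bench near the robot, to its left.
Things that resemble listed ones, but are neither listed nor needed, are in the scene too. Of the things shaped like the part that bears gauge_paddle, the bare steel one is meant.

How it is judged:
By the outcome, as a careful person would: the job done as asked, in the order asked, and still so for the second after the job is handed in, with the robot touching nothing.
It also fails if it takes over 70 s, if anything falls off the work surface, if the arm or the gripper's body presses on something with over 40 N, if the wrist force passes 120 N, or if a joint passes its speed limit or range.

ROBOT

A 6-joint arm with a two-finger parallel gripper is mounted at the origin on the work surface. World frame = base frame: x ahead of the robot, y to its left, z up, the work surface at z = 0. Lengths are in mm, angles in rad, forces in N, time in s.
With the tool pointing down it reaches from about 350 to 775 mm from the base axis. Payload 7.3 kg.
Tool frame: the origin (TCP) lies at the very end of the fingers, on their centre line; the grasp point (between the pads) lies 19 mm behind it (bot.grip_point_offset is the distance from the TCP to the grasp point, in mm); z points along the fingers, y is the line along which they close (so a half turn about z gives the same grasp; the last joint's range is limited). The gripper opens to 92 mm and grips with 3 to 60 N. Pads are 19 mm wide; open, the fingers measure 130 mm over their backs; the gripper's body (75 mm by 190 mm) begins 47 mm behind the grasp point.
Start: joints at [-1.295, 0.342, 1.524, -0, 1.275, -0.146], TCP at [214.961, -478.999, 192.241] pointing down, gripper open.
Joint ranges: [-2.53, 2.53], [-0.77, 2.02], [0.04, 2.7], [-1, 4.14], [0.28, 2.66], [-3.11, 3.11]. Speed limits (rad/s): [2.57, 2.57, 3.14, 3.14, 3.14, 3.14].

INTERFACE

Orientations are given as [roll, pitch, yaw] about the fixed x, y, z axes, in that order (R = Rz(yaw) Ry(pitch) Rx(roll)).
In Python, from plant import bot gives the robot as it stands. The module is installed in compiled form; this text tells all that it offers.
- The arm moves only by the shell command python3 -m jog 'ROWS' [OPENING]. ROWS is JSON, a list of rows, each a list of 6 numbers: the shift along the tool's x, y, z in mm, then the turn, a rotation vector about the tool's x, y, z in rad. In form: [[dx, dy, dz, rx, ry, rz], ...]. A call has 1 to 12 rows; each row shifts and turns the commanded pose from where the row before left it, along the tool's axes as they then stand; what a row does not reach is not made up. A row lasts 1/10 s, in which the tool goes at most 50 mm and 8.59 degrees, less where a joint would pass 70% of its speed; a pose out of reach is approached as far as the arm can. A call with a gripper value outside its range is refused whole. OPENING is the opening in per cent of the stroke, from 0 (shut) to 100 (fully open), set as the call begins (- or left out, the last holds). The fingers move at their own pace and stop on an object; the grip force is fixed at half the most. Time passes only in rows, so rows that do not move let the fingers close. It gives the time, the measured TCP pose, the force, the opening and the grip force at its end, in the units of the state.
- bot.get_obs(): the state, without advancing time (a new reading comes with each control period).
- bot.capture(name): name is "scene" or "side" or "wrist"; returns the picture (400x640x3 uint8, red, green, blue); there is no depth.
- bot.camera_model(name): a dict with "fx", "fy", "cx", "cy" (pixels), "position" and "orientation" of the camera in the world; the wrist camera has in their place "T_tool_cam" (4x4, takes a point from camera to tool coordinates, whose origin is the TCP and whose axes are the flange's). Camera axes: x right, y down, z forward; pixel columns grow to the right and rows downward; lengths in mm; the calibration is good to about 2 mm. A picture is of the moment at which its call begins: read the wrist's pose just before it. camera_model takes no time and is no camera call.
- bot.close_job(): hands the job in; it is judged then, once.
Trained networks look in the newest picture that a camera, given by its name, has taken for a name from the list of things; names that differ only in an ending like _2 or _b are one class to them, and where a whole thing is asked for, a point or a joint stands for the part that bears it (a point fixed in the world has none). Each returns a list of dicts, best first, with "p" (0 to 1); they miss things now and then, are a little off and sometimes report something else, mostly with a low value. They report only what shows in the picture. A call takes as long as a camera call. They do not tell look-alikes from the thing itself.
- bot.outline_of(target, camera): "mask" (400x640 bool, what is visible of it) and "pixel" ([column, row] in pixels, amid what is visible of it).
The state is a dict: "time": time; "joint_positions": joint angles; "dq": joint speeds; "tau": joint torques, N m; "tool_pos": TCP position; "tcp_rot": TCP orientation; "contact_force": force on the tool from outside, world axes, zero at the start; "moment": the same for the moment, N m; "grip_width": finger opening in mm; "finger_force": force on a finger pad.
Only numpy, scipy, OpenCV 4.12 (cv2) and the standard library are available. Lean on these libraries where they do the work, as an engineer would, in place of code of your own. Each camera call takes 0.05 s, during which the arm holds its last target. There are 200 camera calls.

## Working session

There is one attempt and no reset: what is moved stays moved. The work goes in short steps, Python scripts to look and compute and a shell command to move; the robot and the scene stay as the last step left them, time stands still between calls to the robot, and variables do not carry over. Pictures are saved under pics/ and viewed, at most 10 in all, crops included, and the job is handed in when it is done.

```bash
mkdir -p pics
cat > h.py <<'E'
import numpy as np, cv2
from scipy.spatial.transform import Rotation as R
from plant import bot
def save(im,n): cv2.imwrite('pics/'+n,cv2.cvtColor(im,cv2.COLOR_RGB2BGR))
def Rm(o):
    o=np.array(o,float)
    return o if o.shape==(3,3) else R.from_euler('xyz',o).as_matrix() if o.size==3 else R.from_quat(o).as_matrix()
def cam(name,o=None):
    m=bot.camera_model(name); K=np.array([[m['fx'],0,m['cx']],[0,m['fy'],m['cy']],[0,0,1]])
    if name=='wrist':
        o=o or bot.get_obs(); T=np.eye(4);T[:3,:3]=Rm(o['tcp_rot']);T[:3,3]=o['tool_pos']
        T=T@np.array(m['T_tool_cam']); return K,T[:3,:3],T[:3,3]
    return K,Rm(m['orientation']),np.array(m['position'])
def onplane(c,px,z):
    K,Rc,p=c; px=np.atleast_2d(px).astype(float)
    d=(Rc@np.linalg.inv(K)@np.c_[px,np.ones(len(px))].T).T
    return p+d*((z-p[2])/d[:,2])[:,None]
def proj(c,P):
    K,Rc,p=c; q=(K@Rc.T@(np.atleast_2d(P)-p).T).T; return q[:,:2]/q[:,2:]
E
python3 - <<'E'
from h import *
print(bot.get_obs()); 
for n in('scene','side'):
    im=bot.capture(n); save(im,n+'0.png'); print(n,bot.camera_model(n))
    for t in ('gauge_paddle','step','foam','valve','gasket','bowl','shell0','driver','spanner'):
        for r in bot.outline_of(t,n): print(t,r['pixel'],round(r['p'],2),r['mask'].sum())
print(bot.camera_model('wrist'))
E
```

```text
{'time': 0.0, 'joint_positions': array([-1.29501601e+00,  3.42719995e-01,  1.52501925e+00, -2.28546887e-07,
        1.27539007e+00, -1.45969763e-01]), 'dq': array([ 0.00128238, -0.00078852,  0.00046444,  0.00020855, -0.00163616,
       -0.00128943]), 'tau': array([ 5.45005321e-06, -4.31244493e+01, -2.44225931e+01,  7.17272842e-02,
        5.58691949e-02, -1.20254103e-04]), 'tool_pos': array([ 214.82140752, -478.53493015,  191.54563968]), 'tcp_rot': array([-3.14007230e+00, -2.23293743e-04,  4.21749973e-01]), 'contact_force': array([-0.02182435, -0.1628039 ,  0.67204633]), 'moment': array([0.00146804, 0.02596085, 0.04225585]), 'finger_force': 0.0, 'grip_width': 92.03522565907699}
scene {'fx': 471.72600814044705, 'fy': 471.72600814044705, 'cx': 325.1723767753523, 'cy': 193.78604611348283, 'position': array([1049.51084206, -937.83383927,  912.46400363]), 'orientation': array([-2.2299484 ,  0.0055899 ,  0.49418628])}
gauge_paddle [314.7, 253.2] 0.97 568
gauge_paddle [273.4, 375.6] 0.68 835
step [309.7, 273.1] 0.77 7342
foam [391.9, 161.6] 0.65 2312
valve [330.2, 224.8] 0.51 198
gasket [30
[... 510 characters left out ...]
foam [232.8, 226.2] 0.86 3134
valve [278.3, 199.5] 0.63 493
valve [327.1, 180.2] 0.57 2557
gasket [330.1, 168.8] 0.64 142
bowl [278.4, 199.1] 0.78 514
shell0 [197.2, 280.2] 0.61 941
driver [338.5, 223.0] 0.71 259
spanner [294.8, 284.1] 0.6 344
{'fx': 328.0214432462724, 'fy': 328.0214432462724, 'cx': 321.7514078908024, 'cy': 202.2184002720173, 'T_tool_cam': array([[ 7.99953781e-04, -9.69498102e-01, -2.45097510e-01,
         6.64098044e+01],
       [ 9.99999259e-01,  5.50726894e-04,  1.08538234e-03,
        -4.81462836e-01],
       [-9.17294329e-04, -2.45098197e-01,  9.69497825e-01,
        -1.92337506e+02],
       [ 0.00000000e+00,  0.00000000e+00,  0.00000000e+00,
         1.00000000e+00]])}
```

View pics/scene0.png

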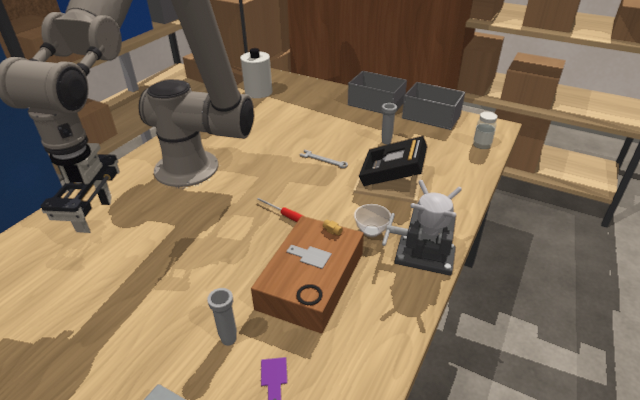

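View pics/side0.png

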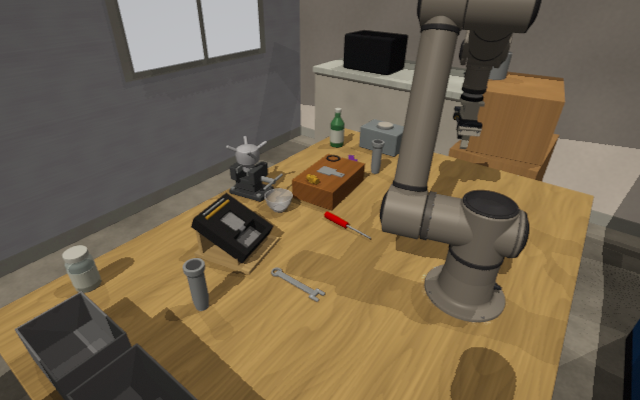

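The scene picture shows the bare steel gauge on the wooden block at (314,253), tongue pointing to the front edge. The purple look-alike lies on the bench at (273,375). The foam is at (392,162), with shells at (222,313) and (386,120). The steel one on the block fits the description, and I'll confirm it in a crop along with the measurement.

Run:
```python
from h import *
c=cam('scene'); im=bot.capture('scene')
a=im[200:330,230:380]; b=im[130:195,345:445]
a=cv2.resize(a,None,fx=3.2,fy=3.2,interpolation=2); b=cv2.resize(b,None,fx=3.2,fy=3.2,interpolation=2)
b=cv2.copyMakeBorder(b,0,a.shape[0]-b.shape[0],0,0,0); save(np.hstack([a,b]),'crop1.png'); 
r=bot.outline_of('gauge_paddle','scene')[0]
ys,xs=np.nonzero(r['mask']); P=onplane(c,np.c_[xs,ys],83)[:,:2]
m=P.mean(0);u,s,v=np.linalg.svd(P-m,full_matrices=False); print('gauge com',m,'axis',v[0],np.ptp((P-m)@v.T,axis=0))
r=bot.outline_of('step','scene')[0]; 
k=np.zeros((400,640),np.uint8);k[r['mask']]=255
h=cv2.convexHull(np.argwhere(k.T>0).astype(np.int32)); print(cv2.approxPolyDP(h,4,True).reshape(-1,2).tolist())
q=cv2.approxPolyDP(h,4,True).reshape(-1,2);print(onplane(c,q,80)[:,:2].round())
for t,z in (('foam',110),('valve',90),('gasket',82),('shell0',72),('bowl',30),):
    for r in bot.outline_of(t,'scene'): print(t,onplane(c,r['pixel'],z).round())
for t,z in (('foam',110),('foam_well',80)):
    for n in ('side','scene'):
        for r in bot.outline_of(t,n): print(t,n,r['p'],r['pixel'],onplane(cam(n),r['pixel'],z).round())
```

```text
gauge com [ 721.14358537 -544.48261086] axis [ 0.5554893  -0.83152368] [87.66592022 47.28339843]
[[362, 233], [361, 254], [322, 331], [254, 309], [253, 285], [300, 218]]
[[ 699.  -96.]
 [ 729. -167.]
 [ 753. -410.]
 [ 593. -430.]
 [ 552. -375.]
 [ 526. -120.]]
foam [[665. 217. 110.]]
foam [[ 638. -244.  110.]]
valve [[ 614. -118.   90.]]
gasket [[ 684. -315.   82.]]
shell0 [[ 536. -472.   72.]]
shell0 [[513. 509.  72.]]
bowl [[680.  30.  30.]]
foam side 0.86 [232.8, 226.2] [[617. 278. 110.]]
foam scene 0.95 [395.1, 160.7] [[665. 217. 110.]]
foam scene 0.72 [313.2, 252.8] [[ 638. -244.  110.]]
foam_well side 0.86 [232.5, 224.1] [[659. 245.  80.]]
foam_well scene 0.96 [395.6, 158.2] [[646. 274.  80.]]
foam_well scene 0.23 [221.7, 313.6] [[ 539. -474.   80.]]
```

View pics/crop1.png

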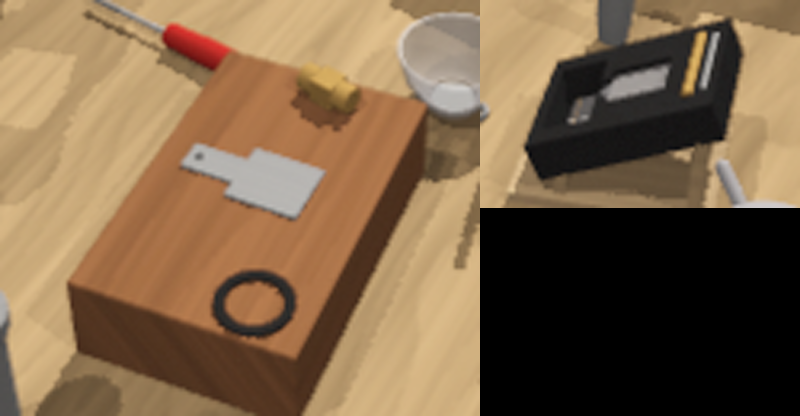

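The crop confirms it: the bare steel gauge lies on the block with its tongue end (hole) at about (288,248), and the foam pocket and well are empty. I'm moving to a close look with the wrist camera.

```bash
python3 -m jog '[[42,-3,-5,0,0,0],[46,-3,-6,0,0,0],[46,-3,-6,0,0,0],[46,-3,-6,0,0,0],[46,-3,-6,0,0,0],[46,-3,-6,0,0,0],[46,-3,-6,0,0,0],[46,-3,-6,0,0,0],[46,-3,-6,0,0,0],[46,-3,-5,0,0,0],[46,-3,-2,0,0,0]]' 35
python3 -m jog '[[0,0,0,0,0,0.1],[0,0,0,0,0,0.1],[0,0,0,0,0,0.1],[0,0,0,0,0,0],[0,0,0,0,0,0],[0,0,0,0,0,0]]'
cat > gauge.py <<'E'
import sys
from h import *
o=bot.get_obs(); c=cam('wrist',o); im=bot.capture('wrist'); save(im,sys.argv[1])
print(o['tool_pos'].round(1),o['tcp_rot'].round(3),o['contact_force'].round(1),o['grip_width'])
rs=bot.outline_of('gauge_paddle','wrist')
for r in rs: print(r['p'],r['pixel'],r['mask'].sum())
if rs and len(sys.argv)>2:
    z=float(sys.argv[2])
    ys,xs=np.nonzero(rs[0]['mask'])
    k=rs[0]['mask'].astype(np.uint8)
    from scipy.optimize import least_squares
    cnt=max(cv2.findContours(k,0,1)[0],key=len).reshape(-1,2)
    C=onplane(c,cnt,z)[:,:2]
    poly=np.array([[30,27],[30,-27],[-30,-27],[-30,-13],[-75,-13],[-75,13],[-30,13],[-30,27]],np.float32)
    def f(p):
        ca,sa=np.cos(p[2]),np.sin(p[2]); L=((C-p[:2])@np.array([[ca,-sa],[sa,ca]])).astype(np.float32)
        return [cv2.pointPolygonTest(poly,(float(a),float(b)),True) for a,b in L]
    m=C.mean(0)
    best=min((least_squares(f,[*m,a],loss='soft_l1') for a in (-.3,0,.3)),key=lambda s:s.cost)
    x,y,g=best.x; print('gauge paddle',best.x.round(3),'rms',np.std(best.fun))
    Rt=Rm(o['tcp_rot']); d=Rt.T@(np.array([x,y,0])-[*o['tool_pos'][:2],0])
    print('in tool',d.round(1),'gauge yaw - tool yaw',g-np.arctan2(Rt[1,0],Rt[0,0]))
E
python3 gauge.py w1.png 83
python3 - <<'E'
from h import *
for t in ('step','valve','gasket'):
    for r in bot.outline_of(t,'wrist'): print(t,r['p'],r['pixel'],onplane(cam('wrist'),r['pixel'],80).round())
E
```

```text
time: 2.7
tool_pos: [661.1, -242.2, 252.9]
tcp_rot: [3.141, -0.001, 0.422]
contact_force: [1.2, -0.5, 0.1]
grip_width: 32.3
finger_force: 0.0
time: 3.3
tool_pos: [659.4, -243.5, 252.3]
tcp_rot: [3.142, 0.0, 0.124]
contact_force: [0.0, -0.4, -0.7]
grip_width: 32.3
finger_force: 0.0
[ 659.4 -243.5  252.3] [3.142 0.    0.124] [ 0.  -0.4 -0.7] 32.308356950581306
0.9 [516.6, 169.1] 2524
0.63 [308.1, 207.9] 3264
gauge paddle [ 6.97400e+02 -4.57284e+02 -1.56000e-01] rms 8.287154428944866
in tool [ 11.4 216.9   0. ] gauge yaw - tool yaw -0.27939331127120676
step 0.83 [326.1, 171.5] [[ 670. -247.   80.]]
valve 0.77 [210.7, 197.5] [[ 624. -120.   80.]]
valve 0.56 [309.0, 203.5] [[ 630. -232.   80.]]
gasket 0.82 [393.0, 159.7] [[ 692. -319.   80.]]
```

View pics/w1.png

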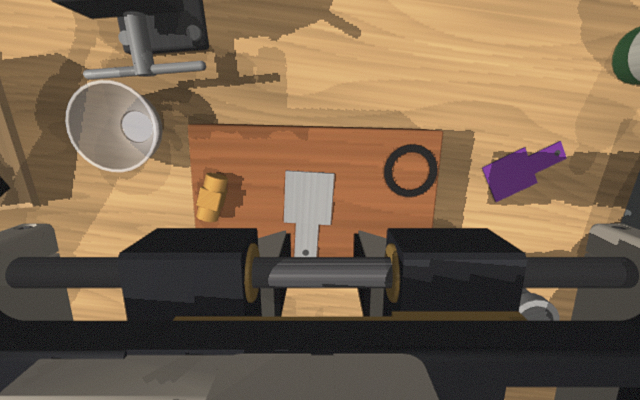

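The wrist picture shows the steel gauge's paddle at about (309,197) with its tongue down to (305,258). The gasket is at (411,170), the valve at (211,197), and the purple decoy, off the block, at (520,170). The block's back corners are at about (190,125) and (441,130).

```bash
sed -i "s/^rs=.*/rs=[r for r in bot.outline_of('gauge_paddle','wrist') if im[r['mask']].astype(float).std(1).mean()<12]/" gauge.py
python3 gauge.py w2.png 83
python3 - <<'E'
from h import *
o=bot.get_obs();c=cam('wrist',o)
B=onplane(c,[[190,125],[441,130]],80)[:,:2]; print('back corners',B.round(1),np.linalg.norm(B[0]-B[1]))
d=(B[0]-B[1])/np.linalg.norm(B[0]-B[1]); n=np.array([d[1],-d[0]]); yaw=np.arctan2(n[1],n[0]); print('step yaw',yaw,'front mid',(B.mean(0)-180*n).round(1))
for u in [(285,171),(335,173),(332,223),(284,224),(305,258)]: print(onplane(c,u,83)[0,:2].round(1))
cs=cam('scene'); print('front corners scene',onplane(cs,[[300,218],[253,287]],80)[:,:2].round())
E
```

```text
[ 659.4 -243.4  252.3] [ 3.141 -0.     0.122] [ 0.7  0.1 -0.3] 32.19835156970853
0.76 [307.9, 207.0] 3216
gauge paddle [ 6.37244e+02 -2.30055e+02  6.40000e-02] rms 1.0527917643391809
in tool [-20.4 -16.   -0. ] gauge yaw - tool yaw -0.05830067591833707
back corners [[ 701.8  -94.2]
 [ 729.9 -364.9]] 272.1281398717046
step yaw 0.10337500420462607 front mid [ 536.8 -248.1]
[ 665.  -201.2]
[ 669.5 -256.6]
[ 611.4 -260.9]
[ 603.4 -206. ]
[ 564.2 -234.7]
front corners scene [[ 526. -120.]
 [ 555. -380.]]
```

```bash
python3 -m jog '[[27.5,-13,0,0,0,0],[0,0,10,0,0,0.057],[0,0,40,0,0,0],[0,0,40,0,0,0],[0,0,40,0,0,0],[0,0,25,0,0,0],[0,0,8,0,0,0],[0,0,0,0,0,0],[0,0,0,0,0,0]]' 22
python3 gauge.py w3.png 83
```

```text
time: 4.55
tool_pos: [686.2, -227.6, 91.3]
tcp_rot: [3.14, -0.003, 0.065]
contact_force: [-0.6, 0.1, -0.1]
grip_width: 20.5
finger_force: 0.0
[ 686.2 -227.6   91.3] [ 3.14e+00 -3.00e-03  6.50e-02] [-0.6  0.1 -0.1] 20.485581572620323
0.7 [322.1, 300.2] 1484
gauge paddle [ 604.789 -225.27    -7.279] rms 7.251272555897443
in tool [-81.1  -7.6  -0.2] gauge yaw - tool yaw -7.3435052135375205
```

View pics/w3.png

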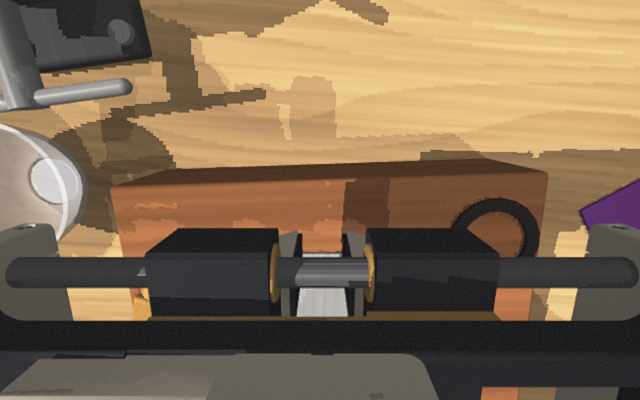

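The picture shows the fingers centred behind the paddle, whose rear edge is at about (322,255), all clear. I'm now feeling for the block top.

```bash
python3 -m jog '[[0,0,4,0,0,0],[0,0,3,0,0,0],[0,0,1.5,0,0,0],[0,0,0,0,0,0],[0,0,0,0,0,0]]'
python3 -m jog '[[0,0,1,0,0,0],[0,0,0,0,0,0]]'
python3 -m jog '[[0,0,0.7,0,0,0],[0,0,0,0,0,0]]'
```

```text
time: 5.15
tool_pos: [685.2, -227.1, 80.7]
tcp_rot: [3.142, 0.0, 0.065]
contact_force: [-0.2, 0.2, -0.1]
grip_width: 20.0
finger_force: 0.0
time: 5.35
tool_pos: [685.2, -227.1, 79.7]
tcp_rot: [3.142, 0.0, 0.065]
contact_force: [0.4, -0.8, -0.7]
grip_width: 19.9
finger_force: 0.0
time: 5.55
tool_pos: [685.1, -227.1, 78.9]
tcp_rot: [3.142, 0.0, 0.065]
contact_force: [-0.1, -0.4, -0.4]
grip_width: 20.3
finger_force: 0.0
```

```bash
python3 -m jog '[[0,0,0.6,0,0,0],[0,0,0,0,0,0]]'
python3 -m jog '[[0,0,0.6,0,0,0],[0,0,0,0,0,0]]' | grep -E 'pos|force'
```

```text
time: 5.75
tool_pos: [685.1, -227.1, 78.3]
tcp_rot: [3.142, 0.0, 0.065]
contact_force: [0.3, 0.6, 0.9]
grip_width: 20.1
finger_force: 0.0
tool_pos: [685.1, -227.1, 77.7]
contact_force: [0.3, -0.3, 0.3]
finger_force: 0.0
```

```bash
python3 -m jog '[[0,0,0.6,0,0,0],[0,0,0,0,0,0]]'| grep -E 'pos|ct_force'
python3 gauge.py w4.png 83; python3 -c "
from h import *
im=bot.capture('scene'); save(cv2.resize(im[190:340,220:420],None,fx=4,fy=4,interpolation=2),'s4.png')"
```

```text
tool_pos: [685.1, -227.1, 77.1]
contact_force: [-0.1, 0.0, -0.6]
[ 685.1 -227.1   77.1] [3.142 0.    0.065] [-0.1  0.  -0.6] 20.20878663310088
0.8 [323.0, 303.9] 1429
gauge paddle [ 611.807 -223.876   -7.301] rms 6.958845032394117
in tool [-73.  -8.   0.] gauge yaw - tool yaw -7.366212313469738
```

View pics/s4.png

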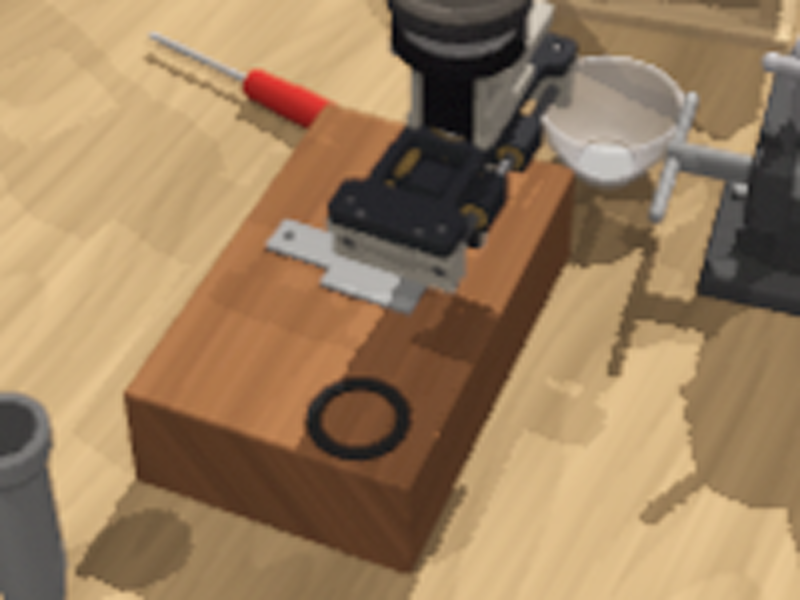

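The crop shows the fingers right behind the paddle's rear edge, about (425,285) in the crop, just above the block. I'll keep feeling downwards.

```bash
for i in 1; do python3 -m jog '[[0,0,0.7,0,0,0],[0,0,0,0,0,0]]'| grep -E 'pos|ct_force'; python3 -m jog '[[0,0,0.7,0,0,0],[0,0,0,0,0,0]]'| grep -E 'pos|ct_force'; done
```

```text
tool_pos: [685.1, -227.1, 76.4]
contact_force: [-0.2, -0.3, -0.0]
tool_pos: [685.1, -227.1, 75.7]
contact_force: [-0.3, -0.3, -0.2]
```

```bash
python3 -m jog '[[0,0,0.8,0,0,0],[0,0,0,0,0,0]]'| grep -E 'pos|ct_force'; python3 -m jog '[[0,0,0.8,0,0,0],[0,0,0,0,0,0]]'| grep -E 'pos|ct_force';python3 -m jog '[[0,0,0.8,0,0,0],[0,0,0,0,0,0]]'| grep -E 'pos|ct_force'
```

```text
tool_pos: [685.1, -227.1, 74.9]
contact_force: [0.1, 0.2, 0.7]
tool_pos: [685.1, -227.1, 74.1]
contact_force: [-0.6, 0.3, 0.3]
tool_pos: [685.1, -227.1, 73.3]
contact_force: [0.5, -0.6, -0.8]
```

```bash
python3 -c "
from h import *
c=cam('scene')
for z in (70,77,84,91):
  print(z,((proj(c,[[685,-227,z],[675,-256,z],[694,-256,z],[694,-237,z]])-[220,190])*4).round().tolist())
im=cv2.imread('pics/s4.png')
im2=bot.capture('scene')[215:290,290:365]; save(cv2.resize(im2,None,fx=8,fy=8,interpolation=2),'s5.png')
"
```

```text
70 [[455.0, 306.0], [418.0, 331.0], [446.0, 343.0], [461.0, 322.0]]
77 [[455.0, 298.0], [418.0, 323.0], [446.0, 335.0], [461.0, 314.0]]
84 [[455.0, 290.0], [418.0, 315.0], [446.0, 326.0], [461.0, 306.0]]
91 [[455.0, 282.0], [418.0, 307.0], [446.0, 318.0], [461.0, 297.0]]
```

View pics/s5.png

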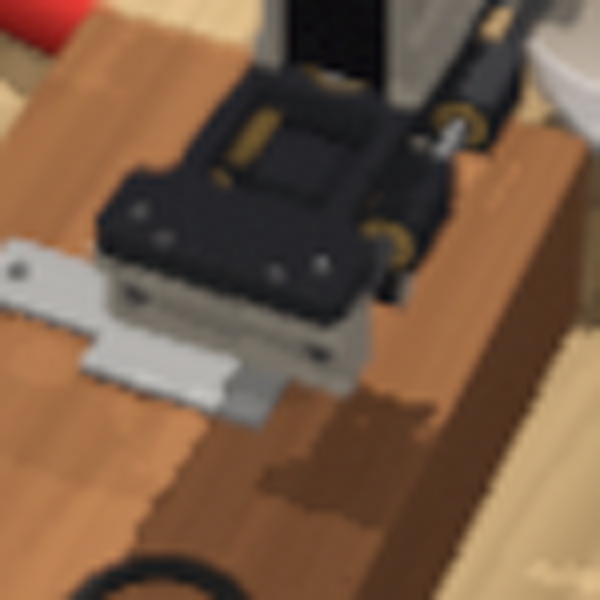

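The crop shows the gripper body hiding the fingertips, and the gauge undisturbed. I'll triangulate the block-top height from the two views.

```bash
python3 -c "
from h import *
cw=cam('wrist',dict(tool_pos=np.array([659.4,-243.4,252.3]),tcp_rot=[3.1415,0,.122])); cs=cam('scene')
def ray(c,p):
  K,Rc,o=c; d=Rc@np.linalg.inv(K)@[*p,1]; return o,d/np.linalg.norm(d)
# gauge rear -y corner, tongue hole, block back corners
for n,a,b in (('gcorner',(335,173),(322.7,268.1)),('hole',(305,253),(292.2,248.8)),('blockL',(190,125),(362.5,231.5)),('blockR',(441,130),(322,311)),('gasket',(411,170),(309.5,294.5))):
  (o1,d1),(o2,d2)=ray(cw,a),ray(cs,b)
  t=np.linalg.lstsq(np.c_[d1,-d2],o2-o1,rcond=None)[0]; p,q=o1+t[0]*d1,o2+t[1]*d2
  print(n,((p+q)/2).round(1),np.linalg.norm(p-q).round(1))
"
python3 -m jog '[[0,0,1,0,0,0],[0,0,0,0,0,0]]'| grep -E 'pos|ct_force'
```

```text
gcorner [ 670.  -256.4   84.5] 0.7
hole [ 571.2 -233.9   83.6] 0.8
blockL [701.8 -97.4  87.6] 1.1
blockR [ 728.9 -365.    80.6] 2.0
gasket [ 682.7 -340.    83.2] 1.1
tool_pos: [685.1, -227.1, 72.3]
contact_force: [-0.3, 0.7, 0.2]
```

```bash
for k in 1; do
python3 -m jog '[[0,0,1,0,0,0],[0,0,0,0,0,0]]'| grep -E 'pos|ct_force'
python3 -m jog '[[0,0,1,0,0,0],[0,0,0,0,0,0]]'| grep -E 'pos|ct_force'; done; python3 -c "
from h import *
o=bot.get_obs(); print(o['contact_force'],o['moment'],o['tau'],o['joint_positions'])
im=bot.capture('side'); c=cam('side'); P=[[685,-227,70],[685,-227,80],[665,-201,83],[669,-256,83]]; q=proj(c,P); print(q.round())
x,y=q[0].round().astype(int); save(cv2.resize(im[y-35:y+25,x-50:x+50],None,fx=8,fy=8,interpolation=2),'d5.png')"
```

```text
tool_pos: [685.1, -227.1, 71.3]
contact_force: [-0.2, -0.9, 0.6]
tool_pos: [685.1, -227.1, 70.3]
contact_force: [0.3, 0.2, -0.2]
[ 0.32961763  0.19079438 -0.205718  ] [-0.01346008  0.03120118  0.04926973] [ 4.55767540e-04 -6.50874424e+01 -2.47886986e+01  6.80919900e-02
 -7.87729863e-02  1.90224796e-04] [-4.26122951e-01  8.07917336e-01  1.04358281e+00 -6.09806904e-05
  1.29027362e+00  1.07990944e+00]
[[316. 170.]
 [316. 168.]
 [316. 171.]
 [324. 166.]]
```

View pics/d5.png

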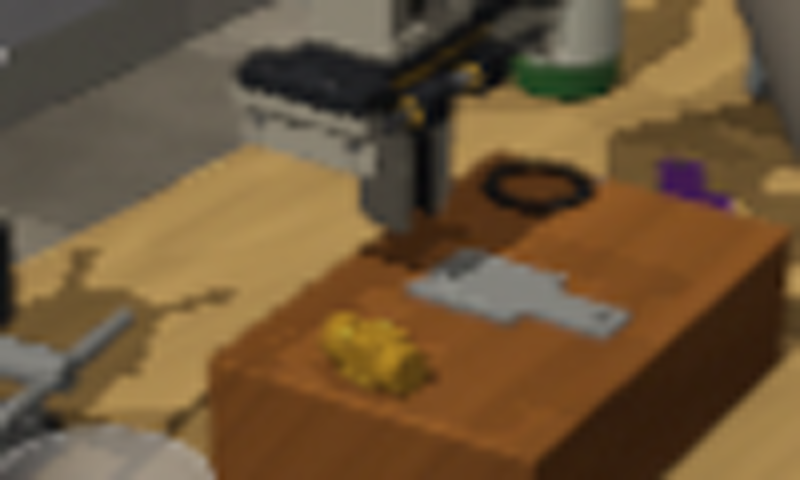

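The side crop shows the fingertips, at about (395,232), still roughly 20 mm above the block. The gauge is just in front of them with its rear corner at (408,288). So the real tips sit higher than the reported TCP, and I'll keep feeling down gently.

```bash
for k in 1; do
python3 -m jog '[[0,0,1,0,0,0],[0,0,1,0,0,0],[0,0,1,0,0,0],[0,0,1,0,0,0],[0,0,1,0,0,0],[0,0,0,0,0,0]]'| grep -E 'pos|ct_force'
python3 -m jog '[[0,0,1,0,0,0],[0,0,1,0,0,0],[0,0,1,0,0,0],[0,0,0,0,0,0]]'| grep -E 'pos|ct_force';done
```

```text
tool_pos: [685.1, -227.1, 65.2]
contact_force: [-0.5, 0.1, -0.2]
tool_pos: [685.1, -227.1, 62.2]
contact_force: [-0.5, 0.1, 0.3]
```

```bash
python3 -m jog '[[0,0,1,0,0,0],[0,0,1,0,0,0],[0,0,0,0,0,0]]'| grep -E 'pos|ct_force'
python3 -m jog '[[0,0,1,0,0,0],[0,0,1,0,0,0],[0,0,0,0,0,0]]'| grep -E 'pos|ct_force'
python3 - <<'E'
from h import *
# side-view crop and predicted positions
im=bot.capture('side'); c=cam('side'); o=bot.get_obs(); z=o['tool_pos'][2]
Rt=Rm(o['tcp_rot'])
for h in (0,20,30,40):
    P=[o['tool_pos']+Rt@[dx,dy,-h] for dx in(-9.5,9.5) for dy in(-10,-29)]
    print(h,((proj(c,P)-[286,140])*10).round().tolist())
save(cv2.resize(im[140:195,286:346],None,fx=10,fy=10,interpolation=2),'d6.png')
E
```

```text
tool_pos: [685.1, -227.1, 60.2]
contact_force: [0.4, 0.3, -1.3]
tool_pos: [685.1, -227.1, 58.2]
contact_force: [0.9, 0.7, -0.7]
0 [[306.0, 340.0], [280.0, 359.0], [267.0, 328.0], [241.0, 346.0]]
20 [[307.0, 296.0], [281.0, 314.0], [267.0, 284.0], [241.0, 302.0]]
30 [[307.0, 274.0], [281.0, 292.0], [268.0, 262.0], [241.0, 279.0]]
40 [[308.0, 251.0], [281.0, 269.0], [268.0, 239.0], [241.0, 257.0]]
```

View pics/d6.png

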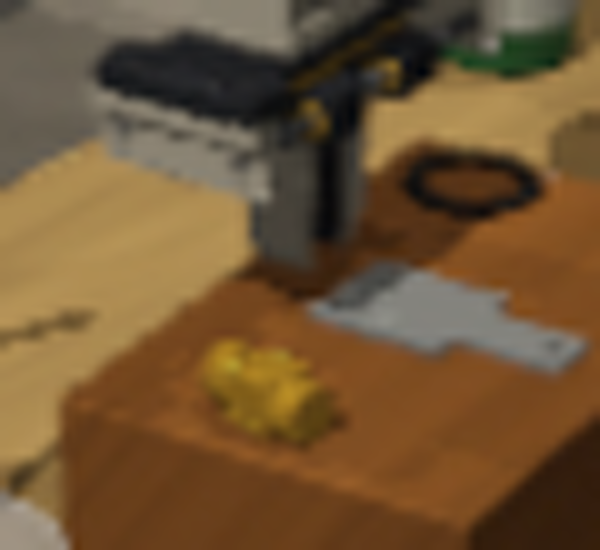

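The side crop shows the tips at about (290,270), still about 15 mm above the block, so they end about 38 mm behind the reported TCP. The gauge's rear edge is at (310–390,265–308). I'm continuing down.

```bash
python3 -c "
from plant import bot; print(bot.grip_point_offset)"
python3 -m jog '[[0,0,2,0,0,0],[0,0,2,0,0,0],[0,0,2,0,0,0],[0,0,2,0,0,0],[0,0,0,0,0,0]]'| grep -E 'pos|ct_force'
python3 -m jog '[[0,0,1,0,0,0],[0,0,1,0,0,0],[0,0,0,0,0,0]]'| grep -E 'pos|ct_force'
```

```text
18.8
tool_pos: [684.9, -227.1, 49.9]
contact_force: [0.1, 0.7, -0.3]
tool_pos: [685.1, -227.1, 48.3]
contact_force: [-0.2, 0.1, -0.1]
```

```bash
python3 -m jog '[[0,0,1,0,0,0],[0,0,1,0,0,0],[0,0,0,0,0,0]]'| grep -E 'pos|ct_force'
python3 -m jog '[[0,0,0.7,0,0,0],[0,0,0.7,0,0,0],[0,0,0,0,0,0]]'| grep -E 'pos|ct_force'
python3 -m jog '[[0,0,0.7,0,0,0],[0,0,0.7,0,0,0],[0,0,0,0,0,0]]'| grep -E 'pos|ct_force'
```

```text
tool_pos: [685.1, -227.1, 46.3]
contact_force: [0.3, -0.5, 0.8]
tool_pos: [685.3, -227.2, 45.8]
contact_force: [-2.3, 0.7, 4.0]
tool_pos: [685.3, -227.2, 45.8]
contact_force: [-4.8, 1.9, 12.2]
```

```bash
python3 -m jog '[[0,0,-3,0,0,0],[0,0,0,0,0,0],[-3,0,0,0,0,0],[-5,0,0,0,0,0],[-5,0,0,0,0,0],[-5,0,0,0,0,0],[-5,0,0,0,0,0],[-5,0,0,0,0,0],[0,0,0,0,0,0]]'
python3 - <<'E'
from h import *
c=cam('scene'); bot.capture('scene')
for r in bot.outline_of('gauge_paddle','scene'): print(r['p'],r['pixel'],onplane(c,r['pixel'],83).round(1),r['mask'].sum(), onplane(c,[np.argwhere(r['mask'])[np.argmin(np.argwhere(r['mask'])[:,1])][::-1]],83).round())
E
```

```text
time: 12.25
tool_pos: [656.5, -229.1, 46.7]
tcp_rot: [-3.142, 0.001, 0.064]
contact_force: [-0.5, -0.3, -0.6]
grip_width: 20.1
finger_force: 0.0
0.71 [273.3, 376.0] [[ 720.3 -546.2   83. ]] 849 [[ 682. -528.   83.]]
0.68 [288.4, 246.5] [[ 558.5 -230.9   83. ]] 43 [[ 544. -233.   83.]]
0.28 [221.1, 313.2] [[ 538.7 -475.1   83. ]] 1108 [[ 481. -449.   83.]]
```

```bash
python3 -m jog '[[-5,0,0,0,0,0],[-5,0,0,0,0,0],[-5,0,0,0,0,0],[-5,0,0,0,0,0],[-5,0,0,0,0,0],[-5,0,0,0,0,0],[-5,0,0,0,0,0],[-5,0,0,0,0,0],[-3,0,0,0,0,0],[0,0,0,0,0,0]]'
cat > look.py <<'E'
from h import *
from scipy.optimize import least_squares
poly=np.array([[30,27],[30,-27],[-30,-27],[-30,-13],[-75,-13],[-75,13],[-30,13],[-30,27]],np.float32)
im=bot.capture('side'); c=cam('side')
rs=[r for r in bot.outline_of('gauge_paddle','side') if abs(im[r['mask']].astype(float).std(1).mean())<12]
for r in rs: print(r['p'],r['pixel'],r['mask'].sum())
r=rs[0]
cnt=max(cv2.findContours(r['mask'].astype(np.uint8),0,1)[0],key=len).reshape(-1,2)
C=onplane(c,cnt,83)[:,:2]
def f(p):
    ca,sa=np.cos(p[2]),np.sin(p[2]); L=(C-p[:2])@np.array([[ca,-sa],[sa,ca]])
    return [cv2.pointPolygonTest(poly,(float(a),float(b)),True) for a,b in L]
m=C.mean(0); s=least_squares(f,[m[0]+12,m[1],.06],loss='soft_l1',x_scale=[1,1,.02],diff_step=1e-3)
print('side fit',s.x.round(3),np.std(s.fun)); a=s.x[2]; print('tip',(s.x[:2]-75*np.array([np.cos(a),np.sin(a)])).round(1))
E
python3 look.py
```

```text
time: 13.35
tool_pos: [613.7, -231.8, 46.6]
tcp_rot: [-3.141, 0.001, 0.065]
contact_force: [-0.0, 0.4, -0.2]
grip_width: 20.3
finger_force: 0.0
0.65 [344.9, 178.1] 141
side fit [ 5.71407e+02 -2.35655e+02  5.70000e-02] 2.2440577256674055
tip [ 496.5 -239.9]
```

```bash
python3 -m jog '[[-3,0,0,0,0,0],[-2.5,0,0,0,0,0],[0,0,0,0,0,0],[6,0,0,0,0,0],[0,0,-20,0,0,0],[0,0,-40,0,0,0],[-25,0,-40,0,0,0],[-40,0,-40,0,0,0],[-25,0,-25,0,0,0],[0,0,0,0,0,0],[0,0,0,0,0,0]]' 45
sed -i "s/'side' if/'side' if r['mask'].sum()<900 and/" look.py; python3 look.py; python3 gauge.py w7.png 83
```

```text
time: 14.55
tool_pos: [530.1, -237.4, 207.5]
tcp_rot: [3.141, -0.002, 0.064]
contact_force: [0.1, -0.1, 0.0]
grip_width: 41.0
finger_force: 0.0
0.3 [280.1, 199.9] 526
side fit [658.178  28.942  -0.801] 4.773452718513846
tip [606.   82.8]
[ 530.  -236.8  205.5] [-3.14e+00  2.00e-03  6.50e-02] [-0.1  0.   0.8] 41.482221389346705
0.85 [326.3, 159.9] 4541
0.39 [83.4, 26.0] 6044
gauge paddle [ 5.67678e+02 -2.34740e+02  6.40000e-02] rms 0.6038412241657877
in tool [37.8  0.4 -0.1] gauge yaw - tool yaw -0.0008708444816803856
```

```bash
python3 -m jog '[[-21,0.4,0,0,0,0],[0,0,30,0,0,0],[0,0,40,0,0,0],[0,0,40,0,0,0],[0,0,35,0,0,0],[0,0,20,0,0,0],[0,0,8,0,0,0],[0,0,3.5,0,0,0],[0,0,0,0,0,0],[0,0,0,0,0,0]]'
python3 gauge.py w8.png 83
```

```text
time: 15.75
tool_pos: [509.5, -239.4, 31.5]
tcp_rot: [3.14, -0.002, 0.065]
contact_force: [-0.2, 0.1, 0.6]
grip_width: 41.6
finger_force: 0.0
[ 509.5 -239.4   31.5] [ 3.14e+00 -2.00e-03  6.50e-02] [-0.2  0.1  0.6] 41.616600536115804
0.65 [324.7, 146.3] 22312
gauge paddle [ 5.67808e+02 -2.34742e+02  6.50000e-02] rms 2.1803433871584654
in tool [58.5 -0.9  0.1] gauge yaw - tool yaw -0.00028282445356513086
```

```bash
python3 -m jog '[[0,-0.5,1,0,0,0],[0,0,0,0,0,0],[0,0,0,0,0,0]]'
python3 -m jog '[[0,0,0,0,0,0],[0,0,0,0,0,0],[0,0,0,0,0,0],[0,0,0,0,0,0],[0,0,0,0,0,0],[0,0,0,0,0,0]]' 0
```

```text
time: 16.15
tool_pos: [508.7, -238.5, 29.7]
tcp_rot: [3.141, -0.0, 0.065]
contact_force: [-0.1, 0.2, -0.4]
grip_width: 41.1
finger_force: 0.0
time: 16.75
tool_pos: [508.7, -238.6, 29.5]
tcp_rot: [3.141, -0.0, 0.065]
contact_force: [-0.6, -1.1, -0.6]
grip_width: 25.1
finger_force: 30.0
```

```bash
python3 -m jog '[[0,0,-3,0,0,0],[0,0,-5,0,0,0],[0,0,-15,0,0,0],[0,0,-30,0,0,0],[0,0,-35,0,0,0],[0,0,-35,0,0,0],[0,0,-35,0,0,0],[0,0,-30,0,0,0],[0,0,-12,0,0,0],[0,0,0,0,0,0]]'
python3 -m jog '[[10,-22,0,0,0,0],[14,-35,0,0,0,0],[14,-40,0,0,0,0],[14,-40,0,0,0,0],[14,-40,0,0,0,0],[14,-40,0,0,0,0],[14,-40,0,0,0,0],[10,-35,0,0,0,0],[8,-30,0,0,0,0],[0,0,0,0,0,0],[0,0,0,0,0,0]]'
python3 - <<'E'
from h import *
o=bot.get_obs(); c=cam('wrist',o); im=bot.capture('wrist'); 
rs=bot.outline_of('foam','wrist'); print([(r['p'],r['pixel'],r['mask'].sum()) for r in rs])
print([(r['p'],r['pixel'],r['mask'].sum()) for r in bot.outline_of('foam_well','wrist')])
print([(r['p'],r['pixel'],r['mask'].sum(),np.ptp(np.argwhere(r['mask']),axis=0)) for r in bot.outline_of('gauge_paddle','wrist')])
np.savez('f.npz',im=im,pos=o['tool_pos'],rot=o['tcp_rot']); save(im,'f1.png')
E
```

```text
time: 17.75
tool_pos: [509.3, -238.8, 231.0]
tcp_rot: [3.14, -0.003, 0.065]
contact_force: [0.4, 0.5, -2.2]
grip_width: 25.1
finger_force: 30.0
time: 18.85
tool_pos: [598.7, 90.5, 227.1]
tcp_rot: [3.141, 0.004, 0.066]
contact_force: [-0.9, -0.9, -1.5]
grip_width: 24.9
finger_force: 30.0
[(0.58, [152.7, 104.3], np.int64(36923))]
[(0.95, [150.8, 106.5], np.int64(37552))]
[(0.7, [325.6, 146.8], np.int64(22466), array([240, 134]))]
```

View pics/f1.png

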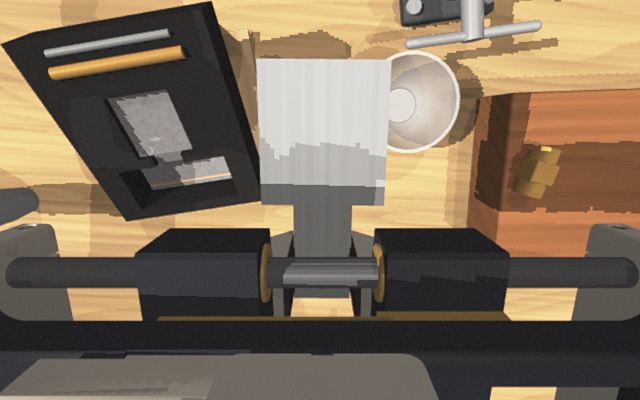

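The picture shows the gauge held square by its tongue, with paddle corners at about (257,59), (391,59), (386,206) and (260,206). The foam is fully visible at left: the pocket's grey floor lies around (108,97)–(190,155), the tongue gap and well run towards (190,180), and the pins are at (110,50). I'll fit both poses numerically.

Run:
```python
from h import *
f=np.load('f.npz'); im=f['im']; g=cv2.cvtColor(im,cv2.COLOR_RGB2GRAY)
print('cols',list(range(96,248,5)))
for r in range(82,200,4): print(r,' '.join('%3d'%v for v in g[r,96:248:5]))
print('gauge rows col 324:',[ (r,int(g[r,324])) for r in range(54,66)], [(r,int(g[r,275])) for r in range(200,212)])
for r in (75,120,165,195): print(r,[int(v) for v in g[r,252:268]],[int(v) for v in g[r,380:396]])
```

```text
cols [96, 101, 106, 111, 116, 121, 126, 131, 136, 141, 146, 151, 156, 161, 166, 171, 176, 181, 186, 191, 196, 201, 206, 211, 216, 221, 226, 231, 236, 241, 246]
82  44  45  44  48  46  40  47  41  46  41  42  43  41  43  46  45  39  46  42  43  46  43  43  42  40  46  28  22  60 116 111
86  39  42  44  43  43  47  47  41  44  46  42  46  45  44  43  44  42  46  49  45  43  47  43  43  44  43  31  24  19 119 110
90  39  44  42  45  38  46  47  46  44  45  43  45  54  71  56  48  42  44  43  46  45  46  45  43  42  46  41  26  26 119 112
94  42  42  42  41  45  41  45  51  65  76  77 101 102 138 139  40  48  45  43  45  45  44  44  44  44  44  47  25  24 120 116
98  51  51  43  64  75  77  98  99 130 139 133 142 139 143 143  42  46  47  43  41  44  41  45  44  46  43  45  25  27  73 116
102  49  56  24  79  83 140 138 136 142 131 136 137 149 146 148 125  50  44  47  41  42  43  46  42  43  45  46  34  31  29 118
106  55  51  30  44  77 137 145 147 150 150 151 147 144 151 152 154  38  45  39  45  47  44  46  45  50  43  42  42  22  27 121
110  47  52  45  15  86  82 153 152 146 147 147 1
[... 3137 characters left out ...]
, 195), (208, 195), (209, 197), (210, 203), (211, 209)]
75 [116, 122, 118, 120, 153, 209, 218, 217, 215, 215, 213, 213, 214, 215, 216, 216] [218, 220, 218, 218, 218, 219, 218, 219, 218, 218, 209, 171, 164, 166, 169, 172]
120 [114, 113, 115, 116, 113, 117, 181, 215, 217, 216, 213, 215, 212, 214, 215, 215] [219, 219, 218, 218, 219, 219, 218, 219, 196, 167, 181, 205, 222, 227, 227, 227]
165 [42, 24, 25, 28, 29, 31, 26, 70, 168, 186, 183, 180, 180, 179, 177, 182] [184, 183, 182, 184, 179, 181, 199, 204, 203, 205, 203, 205, 203, 204, 201, 203]
195 [49, 52, 51, 53, 56, 51, 46, 49, 60, 97, 104, 103, 103, 101, 100, 102] [146, 145, 147, 145, 178, 202, 208, 208, 209, 210, 210, 209, 210, 208, 208, 209]
```

```bash
cat > fit.py <<'E'
from h import *
from scipy.optimize import minimize
f=np.load('f.npz'); im=f['im']; g=cv2.cvtColor(im,cv2.COLOR_RGB2GRAY)
o=dict(tool_pos=f['pos'],tcp_rot=f['rot']); c=cam('wrist',o)
K=c[0]; T=np.array(bot.camera_model('wrist')['T_tool_cam'])
# gauge in tool
obj=np.array([[30,27,1.5],[30,-27,1.5],[-30,-27,1.5],[-30,27,1.5]],float)
px=np.array([[255.7,58.4],[391.5,58.4],[383.5,204.6],[261.05,204.6]])+[.0,.0]
ok,rv,tv=cv2.solvePnP(obj,px,K,None); Rg=cv2.Rodrigues(rv)[0]
G=T@np.r_[np.c_[Rg,tv],[[0,0,0,1]]]
print('gauge in tool pos',G[:3,3].round(1),'axes dev (rotvec from diag(1,-1,-1))',R.from_matrix(G[:3,:3]@np.diag([1,-1,-1])).as_rotvec().round(3))
# foam
D=(g>62).astype(np.float32); S=8; x0,y0,w,h=90,76,120,100
yy,xx=np.mgrid[y0:y0+h,x0:x0+w]; pix=np.c_[xx.ravel(),yy.ravel()]; Dw=D[y0:y0+h,x0:x0+w]
def frame(p): return R.from_euler('z',p[2]).as_matrix()@R.from_euler('y',-25,degrees=True).as_matrix()
def rect(p,z,e=0):
    P=np.array([[31.5+e,28.5+e,z],[31.5+e,-28.5-e,z],[-31.5-e,-28.5-e,z],[-31.5-e,28.5+e,z]]); t=np.array([p[0],p[1],100+(p[3] if len(p)>3 else 0)])
    return proj(c,P@frame(p).T+t)
def cost(p):
    A=((rect(p,0)-[x0-.5,y0-.5])*S).astype(np.float32); B=((rect(p,7)-[x0-.5,y0-.5])*S).astype(np.float32)
    _,q=cv2.intersectConvexConvex(A,B)
    m=np.zeros((h*S,w*S),np.uint8)
    if q is not None: cv2.fillPoly(m,[np.round(q*16).astype(np.int32)],255,shift=4)
    m=cv2.resize(m,(w,h),interpolation=cv2.INTER_AREA)/255.
    Fr=frame(p); t=np.array([p[0],p[1],100]); dr=(c[1]@np.linalg.inv(K)@np.c_[pix,np.ones(len(pix))].T).T
    s=((t-c[2])@Fr[:,2])/(dr@Fr[:,2]); L=(c[2]+dr*s[:,None]-t)@Fr
    W=~((L[:,0]<-28)&(abs(L[:,1])<19)|(L[:,0]<-36)|(L[:,0]>45)|(abs(L[:,1])>42))
    return (abs(m-Dw)*W.reshape(h,w)).sum()
best=None
for a in np.arange(.1,.7,.1):
    P0=onplane(c,[148,125],100)[0]
    s=minimize(cost,[P0[0],P0[1],a],method='Nelder-Mead',options=dict(initial_simplex=[[P0[0]+i,P0[1]+j,a+k] for i,j,k in((0,0,0),(8,0,0),(0,8,0),(0,0,.1))],xatol=.01,fatol=.1,maxiter=400))
    if best is None or s.fun<best.fun: best=s
print('foam',best.x.round(3),'mismatch px',best.fun)
s=minimize(cost,[*best.x,0],method='Nelder-Mead',options=dict(initial_simplex=[[*(best.x+d[:3]),d[3]] for d in np.array([[0,0,0,0],[2,0,0,0],[0,2,0,0],[0,0,.03,0],[0,0,0,4]])],maxiter=600))
print('free z',s.x.round(3),s.fun)
p=best.x; print('corners',rect(p,0).round(1).tolist(),rect(p,7).round(1).tolist())
np.savez('pose.npz',foam=p,G=G)
E
python3 fit.py
```

```text
gauge in tool pos [ 59.7  -0.1 -50.5] axes dev (rotvec from diag(1,-1,-1)) [-0.002 -0.007  0.004]
foam [6.49571e+02 2.53798e+02 2.25000e-01] mismatch px 64.67450980392158
free z [6.49555e+02 2.52275e+02 2.19000e-01 2.91800e+00] 57.2156862745098
corners [[106.0, 96.5], [168.2, 85.9], [195.7, 147.8], [140.8, 156.7]] [[102.5, 99.6], [165.8, 88.7], [194.1, 151.3], [138.3, 160.4]]
```

```bash
cat > goal.py <<'E'
import sys
from h import *
d=np.load('pose.npz'); p=d['foam']; F=R.from_euler('z',p[2]).as_matrix()@R.from_euler('y',-25,degrees=True).as_matrix()
ft=np.array([p[0],p[1],p[3] if len(p)>3 else 100.]); gp=d['gp'] if 'gp' in d else np.array([59.7,-.1,-52])
Rd=F@np.diag([1,-1,-1.])
want=np.array(eval(sys.argv[1]),float)
tp=ft+F@want-Rd@gp; o=bot.get_obs(); R0=Rm(o['tcp_rot'])
print('at',o['tool_pos'].round(1),'want',tp.round(1)); 
print('shift in present tool axes',(R0.T@(tp-o['tool_pos'])).round(2),'turn (tool)',R.from_matrix(R0.T@Rd).as_rotvec().round(4),'shift in final tool axes',(Rd.T@(tp-o['tool_pos'])).round(2))
print('gauge now in foam',(F.T@(o['tool_pos']+R0@gp-ft)).round(2))
E
python3 goal.py '[0,-100,25]'
```

```text
at [599.3  88.9 228.9] want [630.3 146.7  50.3]
shift in present tool axes [ 34.71 -55.82 178.56] turn (tool) [ 0.0355  0.4364 -0.1592] shift in final tool axes [-36.46 -49.48 180.08]
gauge now in foam [  52.17 -159.09  175.22]
```

```bash
python3 -m jog '[[0,0,0,0.009,0.109,-0.04],[0,0,0,0.009,0.109,-0.04],[0,0,0,0.009,0.109,-0.04],[0,0,0,0.009,0.109,-0.04],[0,0,0,0,0,0],[-12,-16,30,0,0,0],[-12,-16,40,0,0,0],[-12,-17,45,0,0,0],[0,0,40,0,0,0],[0,0,15,0,0,0],[0,0,0,0,0,0],[0,0,0,0,0,0]]'
python3 goal.py '[0,-100,35]'
python3 - <<'E'
from h import *
o=bot.get_obs(); c=cam('wrist',o); im=bot.capture('wrist'); np.savez('f2.npz',im=im,pos=o['tool_pos'],rot=o['tcp_rot']); save(im,'f2.png')
p=np.load('pose.npz')['foam'];F=R.from_euler('z',p[2]).as_matrix()@R.from_euler('y',-25,degrees=True).as_matrix()
for z in(0,7): print('pocket predicted',proj(c,np.array([[31.5,28.5,z],[31.5,-28.5,z],[-31.5,-28.5,z],[-31.5,28.5,z]])@F.T+[p[0],p[1],100]).round().tolist())
g=cv2.cvtColor(im,cv2.COLOR_RGB2GRAY)
print('cols',list(range(0,250,8)))
for r in range(0,236,8): print(r,' '.join('%3d'%v for v in g[r,0:250:8]))
for r in range(54,70,2): print(r,int(g[r,300]),int(g[r,350]))
E
```

```text
time: 20.25
tool_pos: [628.0, 146.6, 60.6]
tcp_rot: [-3.141, -0.437, 0.226]
contact_force: [-0.4, -0.8, -0.9]
grip_width: 24.6
finger_force: 30.0
at [628.  146.6  60.6] want [626.2 145.8  59.4]
shift in present tool axes [-2.34  0.42  0.29] turn (tool) [-0.0013 -0.0003  0.0012] shift in final tool axes [-2.34  0.42  0.29]
gauge now in foam [  2.32 -99.58  35.31]
pocket predicted [[68.0, 72.0], [181.0, 72.0], [193.0, 195.0], [89.0, 195.0]]
pocket predicted [[57.0, 70.0], [175.0, 70.0], [188.0, 198.0], [80.0, 198.0]]
cols [0, 8, 16, 24, 32, 40, 48, 56, 64, 72, 80, 88, 96, 104, 112, 120, 128, 136, 144, 152, 160, 168, 176, 184, 192, 200, 208, 216, 224, 232, 240, 248]
0 178 181 179 180 180 180 181 180 181 181 179 183 180 180 181 181 181 180 181 181 181 184 183 183 182 184 185 185  70  46  44  44
8 143 145 146 149 148 148 147 151 151 151 150 151 152 154 153 153 155 153 153 155 156 159 157 155 158 158 160 158  73  30  42  41
16  82  83  85  84  87  87  91  83  88  88  87  91  90  89  93  91  93  92  92  96  96  94  98  97  97  97  97  99  86  30  46  43
24  23  39  30  41  39  36  43  44  3
[... 2904 characters left out ...]
  36  36  39  24  63 112 137 134 136 110  41  45  37  37  39  38  46  38  39  35  45
208  46  44  47  44  48  40  36  41  40  44  40  38  39  38  22  67  94 110 113 113 115  41  38  42  36  38  36  46  40  36  43  37
216  40  48  45  47  41  18  20  23  26  23  28  65  72  63  71  70  70  66  69  73  73  61  56  58  56  55  56  49  53  52  40  41
224  46  49  45 157 200 129  86  30  21  23  20  70  70  70  71  69  71  66  68  72  68  69  71  66  70  70  68  76  75  72  40  39
232 152 150 153 109  96  94  94  20  23  24  18  61  70  69  68  69  71  63  65  70 117  39  46  42  39  42  42  40  43  41  42  39
54 182 193
56 183 202
58 187 195
60 187 186
62 186 186
64 184 183
66 185 185
68 185 185
```

```bash
sed -e "s/'f.npz'/'f2.npz'/; s/x0,y0,w,h=90,76,120,100/x0,y0,w,h=40,55,170,155/; s/S=8/S=4/; s/\[148,125\],100/[130,138],100/; s/np.arange(.1,.7,.1)/(.2,.25)/; s/(g>62)/(g>70)/; s/'pose.npz'/'pose2.npz'/" fit.py > fit2.py; python3 fit2.py
python3 - <<'E'
from h import *
im=np.load('f2.npz')['im'].astype(int); g=im.sum(2)//3
print('top',[[int(v) for v in g[50:66,cc]] for cc in (270,320,380)])
for r in (75,120,165,195): print(r,[int(v) for v in g[r,252:266]],[int(v) for v in g[r,380:396]])
print([int(v) for v in g[198:212,275]],[int(v) for v in g[198:212,372]])
E
```

```text
gauge in tool pos [ 59.7  -0.1 -50.3] axes dev (rotvec from diag(1,-1,-1)) [-0.002 -0.007  0.003]
foam [6.49297e+02 2.54126e+02 2.23000e-01] mismatch px 145.96470588235294
free z [6.49297e+02 2.54126e+02 2.23000e-01 0.00000e+00] 145.96470588235294
corners [[66.8, 72.4], [180.4, 72.8], [192.1, 195.3], [88.2, 194.9]] [[55.8, 70.3], [174.3, 70.8], [187.0, 198.3], [79.0, 197.8]]
top [[44, 46, 46, 44, 40, 45, 44, 49, 114, 186, 180, 179, 179, 180, 178, 177], [185, 185, 184, 179, 182, 180, 171, 168, 171, 183, 188, 188, 186, 189, 186, 189], [172, 175, 177, 182, 182, 183, 179, 179, 179, 185, 188, 187, 188, 187, 186, 187]]
75 [48, 42, 38, 48, 105, 170, 181, 180, 175, 175, 172, 174, 174, 178] [188, 189, 190, 191, 192, 188, 190, 187, 191, 188, 183, 180, 174, 176, 175, 177]
120 [40, 39, 37, 40, 34, 55, 166, 180, 178, 178, 174, 174, 170, 171] [188, 186, 190, 187, 189, 188, 190, 186, 157, 119, 108, 108, 112, 113, 112, 110]
165 [36, 36, 36, 40, 32, 34, 31, 74, 160, 179, 174, 171, 174, 168] [180, 179, 182, 182, 184, 183, 131, 100, 100, 104, 101, 102, 103, 103, 104, 105]
195 [43, 38, 39, 34, 38, 33, 33, 34, 70, 161, 175, 172, 173, 168] [179, 179, 180, 180, 154, 117, 104, 108, 108, 104, 106, 103, 106, 107, 107, 106]
[173, 173, 174, 172, 174, 178, 166, 101, 42, 39, 36, 41, 34, 35] [172, 173, 172, 174, 173, 163, 141, 131, 115, 105, 110, 109, 114, 115]
```

```bash
for n in fit fit2; do sed -e '/^best=None/,$d' $n.py > t.py
cat >> t.py <<'E'
p=np.load('pose.npz')['foam'][:3]
for th in (70,):
  for dz in (-3,-2,-1,0,1,2,3,4):
    q=[]
    f3=lambda v: cost([*v,dz])
    s=minimize(f3,p,method='Nelder-Mead',options=dict(initial_simplex=[p+np.array(d) for d in ([-1,-1,0],[2,0,0],[0,2,0],[0,0,.02])],xatol=.01,fatol=.1,maxiter=300))
    print(dz,s.x.round(2),round(s.fun,1),'in tool',(Rm(o['tcp_rot']).T@(np.array([s.x[0],s.x[1],100+dz])-o['tool_pos'])).round(2))
v=s.x
col=g[60:84,[80,100,130,160]].T.tolist(); print(col)
E
python3 t.py; done
```

```text
gauge in tool pos [ 59.7  -0.1 -50.3] axes dev (rotvec from diag(1,-1,-1)) [-0.002 -0.007  0.003]
-3 [6.4959e+02 2.5528e+02 2.3000e-01] 91.8 in tool [  62.24 -161.06  129.83]
-2 [6.4951e+02 2.5475e+02 2.3000e-01] 82.9 in tool [  62.12 -160.54  128.83]
-1 [6.4948e+02 2.5423e+02 2.3000e-01] 72.0 in tool [  62.05 -160.01  127.83]
0 [6.4952e+02 2.5370e+02 2.3000e-01] 64.2 in tool [  62.05 -159.48  126.83]
1 [6.4945e+02 2.5305e+02 2.3000e-01] 66.1 in tool [  61.94 -158.84  125.83]
2 [6.4948e+02 2.5270e+02 2.2000e-01] 57.9 in tool [  61.94 -158.49  124.83]
3 [6.4945e+02 2.5217e+02 2.2000e-01] 58.4 in tool [  61.87 -157.96  123.83]
4 [6.4957e+02 2.5165e+02 2.2000e-01] 61.1 in tool [  61.96 -157.44  122.83]
[[36, 50, 108, 167, 173, 179, 185, 197, 201, 178, 166, 150, 140, 126, 110, 85, 50, 24, 40, 43, 42, 41, 36, 42], [175, 178, 181, 189, 193, 189, 172, 157, 145, 133, 119, 100, 73, 47, 39, 44, 39, 42, 42, 42, 39, 42, 42, 39], [183, 169, 156, 145, 133, 119, 99, 73, 38, 38, 38, 40, 41, 45, 40, 38, 44, 42, 40, 46, 42, 43, 39, 42], [116, 99, 69, 38, 27, 47, 41, 44, 42, 43, 41, 42, 40, 41, 42, 45,
[... 445 characters left out ...]
[6.4880e+02 2.5335e+02 2.2000e-01] 186.8 in tool [ 57.13 -99.37 -17.83]
2 [6.4833e+02 2.5263e+02 2.1000e-01] 266.7 in tool [ 56.99 -98.78 -19.  ]
3 [6.4815e+02 2.5189e+02 2.2000e-01] 378.1 in tool [ 57.11 -98.09 -20.05]
4 [6.4751e+02 2.5099e+02 2.0000e-01] 447.0 in tool [ 56.78 -97.37 -21.31]
[[44, 46, 46, 45, 45, 45, 45, 48, 49, 42, 36, 32, 49, 70, 74, 88, 98, 100, 97, 98, 97, 95, 98, 97], [42, 38, 48, 42, 45, 44, 41, 42, 40, 44, 36, 21, 55, 88, 100, 99, 95, 94, 95, 92, 95, 125, 148, 143], [43, 48, 46, 45, 44, 45, 43, 45, 44, 44, 37, 22, 45, 74, 83, 98, 98, 100, 99, 98, 95, 95, 114, 150], [39, 40, 43, 44, 47, 42, 41, 43, 43, 49, 43, 21, 39, 63, 73, 81, 101, 101, 100, 99, 115, 144, 132, 97]]
```

```bash
python3 - <<'E'
from h import *
q=np.load('pose2.npz')['foam']; np.savez('pose.npz',foam=q[:3],gp=np.array([59.7,-.1,-51.5]))
E
python3 -m jog '[[-2.4,-20,0,0,0,0],[0,-30,0,0,0,0],[0,-30,0,0,0,0],[0,-17,0,0,0,0],[0,-3,0,0,0,0],[0,0,0,0,0,0],[0,0,8,0,0,0],[0,0,8,0,0,0],[0,0,4,0,0,0],[0,0,0,0,0,0],[0,0,0,0,0,0]]'
python3 goal.py '[0,0,1.5]'
```

```text
time: 21.4
tool_pos: [610.5, 245.2, 40.7]
tcp_rot: [-3.141, -0.436, 0.227]
contact_force: [-0.2, -0.3, -1.5]
grip_width: 25.2
finger_force: 30.0
at [610.5 245.2  40.7] want [617.2 246.7  29.5]
shift in present tool axes [ 1.48  0.04 13.1 ] turn (tool) [-0.0019  0.      0.0032] shift in final tool axes [1.48e+00 1.00e-02 1.31e+01]
gauge now in foam [-1.48  0.11 14.6 ]
```

```bash
python3 -m jog '[[1.4,0,0,0,0,0.003],[0,0,3,0,0,0],[0,0,0,0,0,0],[0,0,0,0,0,0],[0,0,0,0,0,0]]'
python3 goal.py '[0,0,1.5]'
```

```text
time: 21.9
tool_pos: [612.8, 246.2, 39.0]
tcp_rot: [-3.14, -0.437, 0.224]
contact_force: [0.7, -0.1, -0.7]
grip_width: 24.7
finger_force: 30.0
at [612.8 246.2  39. ] want [617.2 246.7  29.5]
shift in present tool axes [-0.14  0.51 10.49] turn (tool) [-0.0022 -0.0007  0.0008] shift in final tool axes [-0.13  0.49 10.49]
gauge now in foam [ 0.09  0.42 12.03]
```

```bash
python3 -m jog '[[0,0.3,1.5,0,0,0],[0,0,1.5,0,0,0],[0,0,0,0,0,0],[0,0,0,0,0,0]]' | grep -E 'pos|ct_force'
python3 -m jog '[[0,0,1,0,0,0],[0,0,1,0,0,0],[0,0,0,0,0,0],[0,0,0,0,0,0]]' | grep -E 'pos|ct_force'; python3 goal.py '[0,0,1.5]' | tail -1
python3 -m jog '[[0,0,1,0,0,0],[0,0,0,0,0,0],[0,0,0,0,0,0]]' | grep -E 'pos|ct_force'; python3 goal.py '[0,0,1.5]' | tail -1
```

```text
tool_pos: [614.1, 246.2, 36.1]
contact_force: [-0.5, 0.2, -1.4]
tool_pos: [615.0, 246.4, 34.4]
contact_force: [1.7, 0.6, -0.7]
gauge now in foam [0.07 0.08 6.93]
tool_pos: [615.4, 246.5, 33.5]
contact_force: [-0.8, 0.9, -1.8]
gauge now in foam [0.08 0.07 5.97]
```

```bash
python3 -m jog '[[0,0,1,0,0,0],[0,0,1,0,0,0],[0,0,0,0,0,0],[0,0,0,0,0,0]]' | grep -E 'pos|ct_force'; python3 goal.py '[0,0,1.5]' | tail -1
python3 -m jog '[[0,0,1,0,0,0],[0,0,0,0,0,0],[0,0,0,0,0,0]]' | grep -E 'pos|ct_force'; python3 goal.py '[0,0,1.5]' | tail -1
python3 -m jog '[[0,0,0.7,0,0,0],[0,0,0,0,0,0],[0,0,0,0,0,0]]' | grep -E 'pos|ct_force'; python3 goal.py '[0,0,1.5]' | tail -1
```

```text
tool_pos: [616.2, 246.7, 31.7]
contact_force: [-0.6, -0.3, -1.4]
gauge now in foam [0.07 0.07 3.92]
tool_pos: [616.7, 246.7, 30.8]
contact_force: [0.6, 0.4, -1.6]
gauge now in foam [0.1  0.06 2.96]
tool_pos: [617.0, 246.8, 30.2]
contact_force: [-0.5, -0.0, -1.3]
gauge now in foam [0.16 0.07 2.29]
```

```bash
for k in 1; do
python3 -m jog '[[0,0,0.6,0,0,0],[0,0,0,0,0,0],[0,0,0,0,0,0]]' | grep -E 'pos|ct_force'; python3 goal.py '[0,0,1.5]' | tail -1
python3 -m jog '[[0,0,0.6,0,0,0],[0,0,0,0,0,0],[0,0,0,0,0,0]]' | grep -E 'pos|ct_force'; python3 goal.py '[0,0,1.5]' | tail -1; python3 -m jog '[[0,0,0.5,0,0,0],[0,0,0,0,0,0],[0,0,0,0,0,0]]' | grep -E 'pos|ct_force'; python3 goal.py '[0,0,1.5]' | tail -1
done; python3 -c "
from plant import bot; o=bot.get_obs(); print(o['moment'],o['finger_force'],o['grip_width'])"
```

```text
tool_pos: [617.3, 246.9, 29.7]
contact_force: [0.7, 0.3, -1.4]
gauge now in foam [0.17 0.07 1.71]
tool_pos: [617.5, 247.0, 29.2]
contact_force: [-0.6, -0.1, -0.1]
gauge now in foam [0.14 0.09 1.13]
tool_pos: [617.6, 247.0, 28.8]
contact_force: [-3.9, -1.2, 2.6]
gauge now in foam [0.14 0.1  0.78]
[-0.08604402  0.36183758 -0.02731412] 29.99145358800888 24.883537547279296
```

```bash
python3 -m jog '[[0,0,0.6,0,0,0],[0,0,0,0,0,0],[0,0,0,0,0,0]]' | grep -E 'pos|ct_force'; python3 goal.py '[0,0,1.5]' | tail -1
python3 -m jog '[[0,0,-0.8,0,0,0],[0,0,0,0,0,0]]' | grep -E 'pos|ct_force'
python3 -m jog '[[0,0,0,0,0,0],[0,0,0,0,0,0],[0,0,0,0,0,0],[0,0,0,0,0,0]]' 45
python3 -m jog '[[0,0,-2,0,0,0],[0,0,-6,0,0,0],[0,0,-12,0,0,0],[0,0,-25,0,0,0],[0,-20,-30,0,0,0],[0,-30,-30,0,0,0],[0,-30,-10,0,0,0],[0,-20,0,0,0,0],[0,0,0,0,0,0],[0,0,0,0,0,0]]'
python3 - <<'E'
from h import *
o=bot.get_obs(); c=cam('wrist',o); im=bot.capture('wrist'); save(im,'f9.png'); np.savez('f9.npz',im=im,pos=o['tool_pos'],rot=o['tcp_rot'])
p=np.load('pose.npz')['foam'];F=R.from_euler('z',p[2]).as_matrix()@R.from_euler('y',-25,degrees=True).as_matrix()
g=cv2.cvtColor(im,cv2.COLOR_RGB2GRAY)
P=lambda x,y,z: proj(c,np.array([[x,y,z]])@F.T+[p[0],p[1],100])[0]
for z in (0,3,7): print(z,[P(x,y,z).round(1).tolist() for x,y in ((31.5,28.5),(31.5,-28.5),(-31.5,-28.5),(-31.5,28.5),(-75,0))])
for r in bot.outline_of('gauge_paddle','wrist'): print(r['p'],r['pixel'],r['mask'].sum())
# brightness on foam-frame grid at z=3
print('y cols',list(range(36,-37,-3)))
for x in range(42,-90,-4):
    row=[]
    for y in range(36,-37,-3):
        u,v=P(x,y,3).round().astype(int); row.append('%3d'%g[v,u] if 0<=u<640 and 0<=v<400 else ' --')
    print('%4d'%x,' '.join(row))
E
```

```text
tool_pos: [617.8, 247.1, 28.4]
contact_force: [-4.6, -1.0, 4.6]
gauge now in foam [0.13 0.12 0.29]
tool_pos: [617.6, 247.0, 28.9]
contact_force: [-2.2, -2.0, 3.1]
time: 25.8
tool_pos: [617.7, 247.0, 28.7]
tcp_rot: [-3.14, -0.437, 0.224]
contact_force: [-1.0, -0.6, 0.5]
grip_width: 40.9
finger_force: 0.0
time: 26.8
tool_pos: [547.4, 333.4, 133.6]
tcp_rot: [-3.14, -0.437, 0.225]
contact_force: [-0.6, -0.7, -0.3]
grip_width: 41.3
finger_force: 0.0
0 [[419.2, 84.6], [496.2, 84.8], [485.6, 169.4], [413.2, 169.1], [444.2, 222.0]]
3 [[420.4, 84.2], [498.3, 84.4], [487.4, 169.9], [414.2, 169.7], [445.5, 223.1]]
7 [[422.0, 83.6], [501.2, 83.8], [490.0, 170.7], [415.6, 170.5], [447.3, 224.6]]
0.72 [450.0, 142.0] 7646
y cols [36, 33, 30, 27, 24, 21, 18, 15, 12, 9, 6, 3, 0, -3, -6, -9, -12, -15, -18, -21, -24, -27, -30, -33, -36]
  42  46  48  46  46  46  46  48  46  48  45  45  48  50  46  45  49  44  50  48  51  46  52  45  45  44
  38  47  47  47  44  45  47  44  49  46  50  50  47  47  45  46  44  45  45  44  43  48  47  50  44  47
  34  45  49  44  48  45  47  49  51  46  46  44  46  48  44
[... 2494 characters left out ...]
33 180 185 178 177 109 184 182 179 171 105 102 105 108  80 127 134 137
 -66  94 101  74  69 130 131 132 123 182 186 180  84  88  86 183 179 142 106 102 104 105  74  94 131 139
 -70  99  99 104 129 163 165 168 142 180 181 179 187 138 184 180 180 170 102 102 105 100  70 124 136 127
 -74 122 122 120 123 202 200 202 200 186 186 180 185 184 183 182 176 182 116 117 120 117  81 144 151 160
 -78 101 109 103 102 166 146 146 150 154 154 143 146 149 153 100 101  95  97  97 100  94  75  69 122 126
 -82  27  46  44  40  49  37  46  44  42  42  39  46  42  43  41  43  44  42  44  44  39  41  41  42  39
 -86  36  40  42  38  44  44  44  45  43  49  40  43  40  43  45  46  44  42  43  37  42  46  42  43  44
```

```bash
python3 -m jog '[[0,0,-20,0,0,0],[0,0,-10,0,0,0],[0,0,0,0,0,0],[0,0,0,0,0,0]]' | grep -E 'time|pos'; python3 -c "
from plant import bot; print(bot.close_job())"
```

```text
time: 27.3
tool_pos: [535.8, 330.1, 160.4]
the job is handed in; nothing more can be done
None
```

The gauge lies in its foam pocket, tongue downhill and apparently flat on the floor (touch and final wrist-camera pixel check), released with the arm clear; handed in at about 27 s, nothing else touched that I know of.

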